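Start up the soldering bench in the safe order

ROBOT

A 7-joint arm with a two-finger parallel gripper is mounted at the origin on the work surface. World frame = base frame: x ahead of the robot, y to its left, z up, the work surface at z = 0. Lengths are in m, angles in rad, forces in N, time in s.
With the tool pointing down it reaches from about 0.4 to 0.85 m from the base axis. Payload 10.4 kg.
Tool frame: the origin (TCP) lies between the finger pads; the fingertips stand 22 mm ahead of it and the grasp point (between the pads) lies 3 mm ahead of it (r.nose_length is the distance from the TCP to the fingertips, in m); z points along the fingers, y is the line along which they close (so a half turn about z gives the same grasp; the last joint's range is limited). The gripper opens to 87 mm and grips with 3 to 60 N. Pads are 19 mm wide; open, the fingers measure 117 mm over their backs; the gripper's body (75 mm by 190 mm) begins 51 mm behind the grasp point.
Start: joints at [-1.169, 0.332, -0.065, 1.46, 0.022, 1.35, -0.088], TCP at [0.258, 0.569, 0.245] pointing down, gripper open.
Joint ranges: [-2.6, 2.6], [-0.5, 2.12], [-1.47, 1.34], [0.16, 2.42], [-1.27, 4.41], [0.06, 2.06], [-2.6, 2.6]. Speed limits (rad/s): [2.22, 2.22, 2.79, 2.79, 3.14, 3.14, 3.14].

INTERFACE

Orientations are given as a unit quaternion [x, y, z, w].
In Python, from bench import readout, cams, r gives the robot as it stands. The module is installed in compiled form; this text tells all that it offers.
- The arm moves only by the tool step_arm, never from a script. Its argument "deltas" is a list that holds one entry, the list of rows, each a list of 7 numbers: the turn, a rotation vector about the tool's x, y, z in rad, then the shift along the tool's x, y, z in m, then the opening in per cent of the stroke, from 0 (shut) to 100 (fully open). A call has 1 to 20 rows; each row is the pose to reach, as a shift and turn from the pose commanded when the call began, along the tool's axes at that moment; what a row does not reach only later rows make up. A row lasts 1/8 s, in which the tool goes at most 62.5 mm and 10.7 degrees, less where a joint would pass 70% of its speed; a pose out of reach is approached as far as the arm can. A call with a gripper value outside its range is refused whole. The fingers move at their own pace and stop on an object; "squeeze" is the grip in N (left out, the last holds). Time passes only in rows, so rows that repeat a pose let the fingers close. It gives the time, the measured TCP pose, the force, the opening and the grip force at its end, in the units of the state.
- readout.read_state(): the state, without advancing time (a new reading comes with each control period).
- cams.camera(name): name is "scene" or "top" or "wrist"; returns a dict with "img" (420x560x3 uint8, red, green, blue), "fx", "fy", "cx", "cy" (pixels), "k1" (the pictures are not rectified: a ray, as slopes to the right and down, at radius r is drawn at 1 + k1 r^2 times it, then the intrinsics apply), "origin" and "rotation" of the camera in the world; the wrist camera has in their place "T_tool_cam" (4x4, takes a point from camera to tool coordinates, whose origin is the TCP and whose axes are the flange's). Camera axes: x right, y up, looking along -z (the intrinsics and any distortion apply to the point x, -y, -z); pixel columns grow to the right and rows downward; lengths in m; the calibration is good to about 2 mm. A picture is of the moment at which its call begins: read the wrist's pose just before it. There is no depth.
- r.close_job(): hands the job in; it is judged then, once.
The state is a dict: "time": time; "joint_positions": joint angles; "joint_vel": joint speeds; "joint_torque": joint torques, N m; "ee_pos": TCP position; "eef_rot": TCP orientation; "ft_force": force on the tool from outside, world axes, zero at the start; "torque": the same for the moment, N m; "width": finger opening in m; "grip_force": force on a finger pad.
Only numpy, scipy, OpenCV 4.12 (cv2) and the standard library are available. Lean on these libraries where they do the work, as an engineer would, in place of code of your own. Each camera call takes 0.05 s, during which the arm holds its last target. There are 200 camera calls.

TASK

Get the soldering bench ready, pressing with the fingertips: first push the fume extractor's red rocker switch fully over to on, then push the soldering station's green rocker switch fully over to on, and only then press the station's yellow preset key all the way down and let it come back up. Do not press the blue or white key, and leave the solder spool, the bottle and the tin where they stand: nothing is to be picked up or shifted.

Things in the scene. Friction and masses are not known exactly. Their poses are not given: they have to be found in the camera images.
- extractor: Black fixed fume extractor, 170 (x) x 200 (y) mm, flat top 180 mm up; hood to +x (230 wide, 186 high, to x +145 mm), round outlet to x -115. Origin: centre of underside. Yaw within 0.25 rad of the world's; left or right of the robot, station on the other side. Red rocker on top: pivot at x -25, 188 mm up, length along its x, on-end to its -x (the robot).
- fan_switch (a joint): Red rocker: 0 = off (on-half raised 0.40 rad, off-half level), 0.40 rad = fully on (on-half level, off-half raised); starts within 0.05 of off. Held by friction only (0.05 N m, about 2.5 N pressed 20 mm from the pivot): it stays where left. Hard stops at both ends.
- fan_switch_on (a point): Press point on the red rocker: centre of its on-half's upper face, 20 mm from the pivot; 196 mm up when off, 188 when on. Rocker: shallow V, two halves 30 long x 32 mm wide, grey bezel 74 x 44 x 4 mm. On-half: white cross stripe, the half standing up at the start. Axes (tilt with the rocker): x along it away from the on-end, y along the hinge, z up when off.
- station: Beige fixed soldering station, 170 (x) x 220 (y) mm, flat deck 100 mm up. Origin: centre of underside. Yaw within 0.3 rad of the world's. On the deck: three round keys at x -45, y -60, 0, +60 mm, colours in any order; green rocker, pivot at x +35, y -55, 108 mm up, length along the station's y, on-end to its -y; flat blue display at x +35, y +55 mm.
- power_switch (a joint): The green rocker: same build, values and friction as the red one: 0 = off, 0.40 = fully on; it stays where it is left.
- power_switch_on (a point): Press point on the green rocker (same size as the red, black bezel): centre of the upper face of its raised on-half with the white stripe, 20 mm from the pivot; 116 mm up when off, 108 when on. Axes as on the red rocker: x along it away from the on-end (station's +y), y along the hinge.
- key_yellow_base: Black round collar of the yellow key, 42 mm across, 12 mm high, on the station's deck; origin: centre of its underside on the deck, 100 mm above the bench. The yellow cap is 26 mm across, its top 22 mm above this origin when up and 16 mm when fully down, centred on it.
- key_yellow (a joint): Travel of the yellow key: 0 = up, 0.006 m = fully down. Its spring starts to give at about 1.5 N and is fully down at 5 N; it comes back up when let go.
- key_blue_base: Black round collar of the blue key, 42 mm across, 12 mm high, on the station's deck; origin: centre of its underside on the deck, 100 mm above the bench. The blue cap is 26 mm across, its top 22 mm above this origin when up and 16 mm when fully down, centred on it.
- key_blue (a joint): Travel of the blue key: 0 = up, 0.006 m = fully down. Its spring starts to give at about 1.5 N and is fully down at 5 N; it comes back up when let go.
- key_white_base: Black round collar of the white key, 42 mm across, 12 mm high, on the station's deck; origin: centre of its underside on the deck, 100 mm above the bench. The white cap is 26 mm across, its top 22 mm above this origin when up and 16 mm when fully down, centred on it.
- key_white (a joint): Travel of the white key: 0 = up, 0.006 m = fully down. Its spring starts to give at about 1.5 N and is fully down at 5 N; it comes back up when let go.
- spool: Loose solder spool with green flanges, 56 mm across, 40 mm high, 0.25 kg, upright; origin: centre of its underside. It, the bottle and the tin stand between the two machines, in any order.
- bottle: Loose white plastic bottle, 52 mm across, 130 mm high, about 0.2 kg; origin: centre of its underside.
- tin: Loose flat metal tin, 50 mm across, 35 mm high, about 0.12 kg; origin: centre of its underside.
Mind the look-alikes: they are no part of the job. What is meant by the tin is not black or brown, and is the larger of those in its own colour.

How it is judged:
On the way, in this order (a step that is already met when the one before it is completed fails the run):
1. the fingers push the red rocker fully on (value of joint fan_switch above 0.34 rad and contact force between the fingers and extractor above 0.5 N), for 0.02 s.
2. then the fingers push the green rocker fully on (value of joint power_switch above 0.34 rad and contact force between the fingers and station above 0.5 N), for 0.02 s.
3. then the fingers press the yellow key all the way down (value of joint key_yellow above 0.005 m and contact force between the fingers and key_yellow_base above 0.5 N), for 0.02 s.
At the end, for the whole second after the job is handed in: Both rockers are on (above 0.34 of 0.40 rad), all three keys are up again (within 1.5 mm), and the spool, bottle and tin stand upright and still within 20 mm of where they were (value of joint each of fan_switch, power_switch above 0.34 rad and value of joint each of key_yellow, key_blue, key_white below 0.0015 m and distance of each of spool, bottle, tin from where it was at the start of the episode below 0.02 m and angle between each of spool, bottle, tin's own z axis and vertical below 0.2 rad and linear speed of each of spool, bottle, tin below 0.02 m/s); the robot touches nothing.
It fails at once if the blue or the white key is pressed (over 3 mm) (value of joint any of key_blue, key_white above 0.003 m).
It fails at once if the green rocker is switched on while the red one is off (value of joint power_switch above 0.34 rad and value of joint fan_switch below 0.3 rad).
It fails at once if the yellow key is pressed (over 3 mm) before both rockers are on (value of joint key_yellow above 0.003 m and value of joint any of fan_switch, power_switch below 0.3 rad).
It fails at once if the spool, bottle or tin is lifted, tipped (over 0.3 rad) or shifted (over 20 mm) (height (world z) of any of spool, bottle, tin above 0.012 m or distance of any of spool, bottle, tin from where it was at the start of the episode above 0.02 m or angle between any of spool, bottle, tin's own z axis and vertical above 0.3 rad).
It also fails if it takes over 48 s, if anything falls off the work surface, if the arm or the gripper's body presses on something with over 40 N, if the wrist force passes 120 N, or if a joint passes its speed limit or range.

## Working session

There is one attempt and no reset: what is moved stays moved. The work goes in short steps, Python scripts to look and compute and a tool call to move; the robot and the scene stay as the last step left them, time stands still between calls to the robot, and variables do not carry over. Pictures are saved under pics/ and viewed, at most 10 in all, crops included, and the job is handed in when it is done.

Besides the shell and the picture viewer there is one more tool, called after "Call:" in YAML: its name, and indented under it one key for each argument. step_arm: Moves the arm, as the interface text tells. Its arguments: {"type":"object","properties":{"deltas":{"type":"array"},"squeeze":{"type":"number"}},"required":["deltas"]}

```bash
mkdir -p pics; python3 - <<'E'
from bench import readout,cams,r
import cv2,numpy as np
s=readout.read_state();print(s['time'],s['ee_pos'],s['eef_rot'],r.nose_length)
for n in('top','scene'):
    c=cams.camera(n);cv2.imwrite(f'pics/{n}0.png',c['img'][:,:,::-1]);np.save(f'{n}.npy',c,allow_pickle=True)
    print({k:v for k,v in c.items() if k!='img'})
E
```

```text
0.0 [0.25744891 0.56912813 0.2437393 ] [ 2.10799675e-01  9.77529017e-01 -7.09572859e-04 -1.21879823e-04] 0.022
{'fx': 537.123795742451, 'fy': 537.123795742451, 'cx': 277.54280915260136, 'cy': 213.47443710117827, 'k1': -0.15766299030346173, 'origin': array([0.40894844, 0.01273944, 1.41407437]), 'rotation': array([-0.040169  ,  0.04174091,  0.71101156, -0.70079006])}
{'fx': 407.82141774697266, 'fy': 407.82141774697266, 'cx': 285.620122072214, 'cy': 216.7174043706732, 'k1': -0.06393502371658495, 'origin': array([0.98445403, 0.55914774, 0.60254541]), 'rotation': array([0.14910491, 0.44588563, 0.83001937, 0.30003595])}
```

View pics/top0.png

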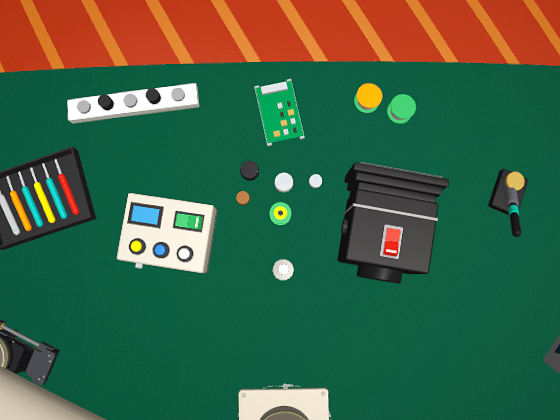

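View pics/scene0.png

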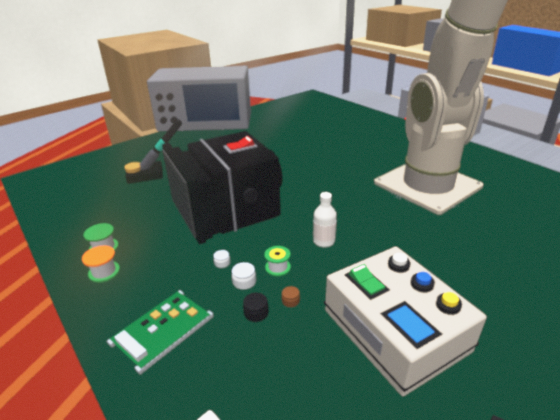

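The top view has +x up and +y left. The station is on the left: yellow key (137,246), blue (161,250), white (184,254), green rocker (188,220). The extractor is on the right, with its red rocker at (392,242).

Loose items: spool (281,213), bottle (283,269). Tin candidates are white large (284,182), white small (316,181), black (249,170) and brown (243,198). The tin is the larger white one. It only has to be avoided, so I won't reach for it.

```bash
cat > h.py <<'E'
import numpy as np,cv2
from scipy.spatial.transform import Rotation as R
def ray(c,uv,T=None):
    K=np.array([[c['fx'],0,c['cx']],[0,c['fy'],c['cy']],[0,0,1]])
    p=cv2.undistortPoints(np.array([[uv]],float),K,np.array([c['k1'],0,0,0.]))[0,0]
    d=np.array([p[0],-p[1],-1])
    if T is not None: return T[:3,3],T[:3,:3]@d
    return np.array(c['origin']),R.from_quat(c['rotation']).as_matrix()@d
def on(c,uv,z,T=None):
    o,d=ray(c,uv,T);return o+d*(z-o[2])/d[2]
RNG={'red':[(0,150,120),(6,255,255)],'green':[(50,120,60),(75,255,255)],'yellow':[(26,150,150),(34,255,255)],'blue':[(100,150,100),(120,255,255)],'white':[(0,0,200),(180,40,255)]}
def blobs(img,col,box,amin=15):
    x0,y0,x1,y1=box
    m=cv2.inRange(cv2.cvtColor(img,cv2.COLOR_RGB2HSV),*[np.array(v) for v in RNG[col]])
    k=np.zeros_like(m);k[y0:y1,x0:x1]=m[y0:y1,x0:x1]
    n,_,st,ce=cv2.connectedComponentsWithStats(k)
    return [(ce[i].round(1),int(st[i,4]),st[i,:4].tolist()) for i in range(1,n) if st[i,4]>=amin]
E
python3 - <<'E'
from h import *
c=np.load('top.npy',allow_pickle=True).item()
for col,box,z in [('red',(370,215,415,270),.19),('green',(165,205,210,238),.11),('yellow',(120,235,150,260),.122),('blue',(150,238,172,262),.122),('white',(178,246,191,262),.122),('blue',(125,200,168,230),.101),('white',(370,215,415,270),.195),('white',(170,205,205,235),.115),('white',(270,170,300,195),.035),('white',(265,255,300,285),.125)]:
    for b in blobs(c['img'],col,box): print(col,b,on(c,b[0],z).round(4))
s=np.load('scene.npy',allow_pickle=True).item()
for col,box,z in [('yellow',(435,285,465,312),.122),('red',(215,130,265,155),.19),('green',(345,260,390,300),.11),('blue',(412,268,432,290),.122)]:
    for b in blobs(s['img'],col,box): print('S',col,b,on(s,b[0],z).round(4))
im=c['img'];a=cv2.resize(im[200:280,110:220],None,fx=3.6,fy=3.6);b=cv2.resize(im[200:280,340:450],None,fx=3.6,fy=3.6)
cc=cv2.resize(im[150:290,220:340],None,fx=2.2,fy=2.2)
out=np.zeros((600,800,3),np.uint8);out[:288,:396]=a;out[:288,400:796]=b;out[290:598,:264]=cc[:308,:264]
cv2.imwrite('pics/crop.png',out[:,:,::-1])
E
```

```text
red (array([391.6, 240.9]), 324, [384, 228, 17, 28]) [ 0.4842 -0.2523  0.19  ]
green (array([187.7, 220.9]), 322, [175, 213, 28, 17]) [0.5456 0.2292 0.11  ]
yellow (array([135.8, 245.8]), 96, [131, 240, 11, 12]) [0.4852 0.3547 0.122 ]
blue (array([159.6, 249.4]), 92, [155, 244, 11, 11]) [0.4759 0.2957 0.122 ]
white (array([183.6, 253.4]), 86, [179, 249, 11, 10]) [0.4656 0.237  0.122 ]
blue (array([144.8, 214.5]), 408, [131, 205, 29, 20]) [0.564  0.3385 0.101 ]
white (array([392.1, 236. ]), 97, [380, 225, 23, 31]) [ 0.4951 -0.2528  0.195 ]
white (array([185.9, 217.9]), 519, [170, 205, 35, 30]) [0.5525 0.2328 0.115 ]
white (array([196.3, 221.9]), 20, [195, 218, 4, 9]) [0.5423 0.2072 0.115 ]
white (array([283.5, 181.4]), 255, [275, 173, 18, 18]) [ 0.6534 -0.0082  0.035 ]
white (array([282.9, 269.5]), 319, [273, 260, 21, 20]) [ 0.424  -0.0021  0.125 ]
S yellow (array([450.1, 298. ]), 123, [443, 293, 16, 11]) [0.4878 0.3578 0.122 ]
S red (array([239.3, 143.6]), 159, [227, 137, 26, 12]) [ 0.4847 -0.2514  0.19  ]
S green (array([367.1, 280.8]), 469, [349, 268, 36, 27]) [0.5486 0.2339 0.11  ]
S blue (array([423.1, 278.5]), 153, [416, 273, 16, 12]) [0.482 0.301 0.122]
```

View pics/crop.png

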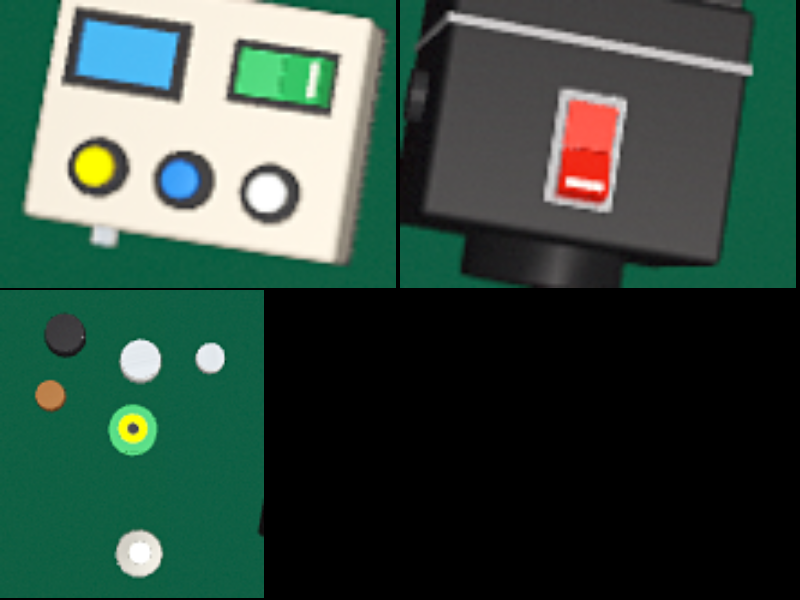

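Crop confirms it: the large white disc is the tin, and the colour order of the keys is clear. The red on-half (white stripe) is near the robot. The green on-half is towards −y. Both cameras agree within about 4 mm. Next I work out the move to hover above the red rocker.

```bash
cat >> h.py <<'E'
def go(p,yaw):  # tool-x heading yaw, tool down -> row numbers
    from bench import readout
    s=readout.read_state();R0=R.from_quat(s['eef_rot'])
    Rt=R.from_matrix(np.array([[np.cos(yaw),np.sin(yaw),0],[np.sin(yaw),-np.cos(yaw),0],[0,0,-1]]))
    print((R0.inv()*Rt).as_rotvec().round(3),R0.inv().apply(np.array(p)-s['ee_pos']).round(4))
E
python3 -c "
from h import *
go((.5,.2,.33),np.pi-.15);go((.465,-.249,.33),np.pi-.15)"
```

```text
[-0.001 -0.    -0.275] [-0.3731 -0.2365 -0.0858]
[-0.001 -0.    -0.275] [-0.5263 -0.66   -0.0853]
```

Call:
step_arm:
  deltas:
    - [[0,0,0,0,0,-0.06,0],[0,0,-0.275,-0.373,-0.236,-0.086,0],[0,0,-0.275,-0.373,-0.236,-0.086,0],[0,0,-0.275,-0.373,-0.236,-0.086,0],[0,0,-0.275,-0.373,-0.236,-0.086,0],[0,0,-0.275,-0.373,-0.236,-0.086,0],[0,0,-0.275,-0.373,-0.236,-0.086,0],[0,0,-0.275,-0.373,-0.236,-0.086,0],[0,0,-0.275,-0.373,-0.236,-0.086,0],[0,0,-0.275,-0.526,-0.66,-0.086,0],[0,0,-0.275,-0.526,-0.66,-0.086,0],[0,0,-0.275,-0.526,-0.66,-0.086,0],[0,0,-0.275,-0.526,-0.66,-0.086,0],[0,0,-0.275,-0.526,-0.66,-0.086,0],[0,0,-0.275,-0.526,-0.66,-0.086,0],[0,0,-0.275,-0.526,-0.66,-0.086,0],[0,0,-0.275,-0.526,-0.66,-0.086,0],[0,0,-0.275,-0.526,-0.66,-0.086,0],[0,0,-0.275,-0.526,-0.66,-0.086,0]]
  squeeze: 10

```text
time: 2.48
ee_pos: [0.4656, -0.2464, 0.3302]
eef_rot: [0.073, 0.997, 0.0, -0.0]
ft_force: [0.1, 0.2, 0.0]
width: 0.0006
grip_force: 0.0
```

```bash
cat >> h.py <<'E'
def wrist(name):
    from bench import readout,cams
    s=readout.read_state();c=cams.camera('wrist');cv2.imwrite(f'pics/{name}.png',c['img'][:,:,::-1])
    T=np.eye(4);T[:3,:3]=R.from_quat(s['eef_rot']).as_matrix();T[:3,3]=s['ee_pos']
    print(s['time'],s['ee_pos'].round(4),s['ft_force'].round(2),s['width'])
    return c,T@np.array(c['T_tool_cam'])
E
python3 -c "
from h import *
c,T=wrist('w1')
for col in('red','white'):
  for b in blobs(c['img'],col,(0,0,560,420),60): print(col,b,on(c,b[0],.192,T).round(4))
"
```

```text
2.475 [ 0.4656 -0.2464  0.3302] [0.08 0.18 0.01] 0.0006485570779196717
red (array([282.2, 204.8]), 994, [266, 186, 34, 40]) [ 0.4668 -0.2503  0.192 ]
red (array([281.8, 242.7]), 99, [265, 235, 33, 16]) [ 0.5036 -0.2562  0.192 ]
red (array([475.8, 411.4]), 183, [465, 405, 20, 13]) [ 0.7593 -0.0562  0.192 ]
red (array([438. , 416.1]), 268, [412, 411, 47, 9]) [ 0.7562 -0.1037  0.192 ]
white (array([469.6, 119.1]), 2668, [431, 98, 83, 43]) [ 0.4138 -0.0767  0.192 ]
white (array([280.6, 207.6]), 855, [259, 181, 48, 68]) [ 0.4692 -0.2521  0.192 ]
white (array([282.2, 199.6]), 142, [269, 197, 28, 6]) [ 0.462  -0.2495  0.192 ]
white (array([445.6, 208.5]), 116, [439, 202, 19, 16]) [ 0.4926 -0.0997  0.192 ]
white (array([449.1, 263.4]), 769, [431, 250, 38, 25]) [ 0.5502 -0.0961  0.192 ]
white (array([ 88. , 292.5]), 1435, [12, 285, 144, 17]) [ 0.5304 -0.4631  0.192 ]
white (array([286.3, 295.2]), 372, [271, 288, 31, 14]) [ 0.5603 -0.2603  0.192 ]
white (array([478.1, 293.1]), 1152, [418, 288, 142, 13]) [ 0.5896 -0.0646  0.192 ]
```

View pics/w1.png

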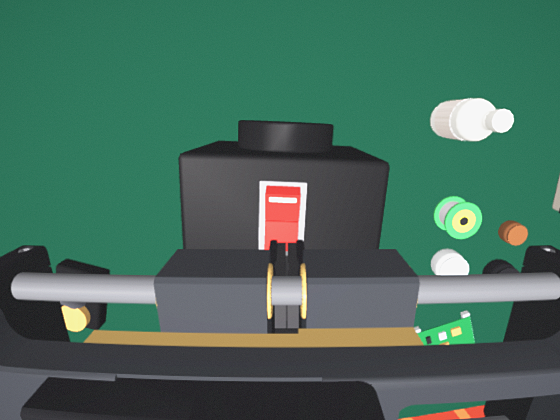

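The wrist view shows the red rocker at (283,215), with the stripe at (282,200) and its bezel aligned with the tool. The on-half centre comes out near (0.465, −0.250), as planned, so I press.

Call:
step_arm:
  deltas:
    - [[0,0,0,0.0025,-0.003,0.055,0],[0,0,0,0.0025,-0.003,0.095,0],[0,0,0,0.0025,-0.003,0.103,0],[0,0,0,0.0025,-0.003,0.11,0],[0,0,0,0.0025,-0.003,0.116,0],[0,0,0,0.0025,-0.003,0.12,0],[0,0,0,0.0025,-0.003,0.12,0],[0,0,0,0.0025,-0.003,0.12,0]]

```text
time: 3.52
ee_pos: [0.4621, -0.2514, 0.2107]
eef_rot: [0.075, 0.997, -0.0, 0.0]
ft_force: [-1.0, -1.1, 0.2]
width: 0.0001
grip_force: 0.0
```

Call:
step_arm:
  deltas:
    - [[0,0,0,0,0,0.001,0],[0,0,0,0,0,0.002,0],[0,0,0,0,0,0.003,0],[0,0,0,0,0,0.003,0]]

```text
time: 4.03
ee_pos: [0.4622, -0.2515, 0.2102]
eef_rot: [0.075, 0.997, 0.001, 0.001]
ft_force: [-10.9, 5.3, 26.6]
width: 0.0005
grip_force: 13.6
```

Hard stop reached at 26 N. Now I lift and cross over to the green rocker.

Call:
step_arm:
  deltas:
    - [[0,0,0,0,0,-0.05,0],[0,0,0,0,0,-0.1,0],[0,0,0,-0.0115,0.467,-0.1,0],[0,0,0,-0.0115,0.467,-0.1,0],[0,0,0,-0.0115,0.467,-0.1,0],[0,0,0,-0.0115,0.467,-0.1,0],[0,0,0,-0.0115,0.467,-0.1,0],[0,0,0,-0.0115,0.467,-0.1,0],[0,0,0,-0.0115,0.467,-0.1,0],[0,0,0,-0.0115,0.467,-0.1,0],[0,0,0,-0.0115,0.467,-0.1,0],[0,0,0,-0.0115,0.467,-0.1,0],[0,0,0,-0.0115,0.467,-0.1,0]]

```text
time: 5.65
ee_pos: [0.5432, 0.2072, 0.3079]
eef_rot: [0.076, 0.997, 0.0, 0.0]
ft_force: [-0.8, -0.0, -0.6]
width: 0.0007
grip_force: 0.0
```

```bash
python3 -c "
from h import *
c,T=wrist('w2')
for col,z in(('green',.113),('yellow',.122),('blue',.122),('white',.118)):
  for b in blobs(c['img'],col,(100,0,500,300),60): print(col,b,on(c,b[0],z,T).round(4))
from bench import cams
t=cams.camera('scene')['img'][120:165,200:280];im=c['img'].copy();im[:270,:480]=cv2.resize(t,(480,270));
cv2.imwrite('pics/w2b.png',np.hstack([c['img'][:,100:420],im[:,:480]])[:,:,::-1])
"
```

```text
5.65 [0.5432 0.2072 0.3079] [-0.76 -0.04 -0.61] 0.0007005287956439287
green (array([305.7, 187. ]), 1552, [276, 173, 58, 31]) [0.544  0.2283 0.113 ]
green (array([146.9, 215. ]), 1086, [122, 193, 50, 46]) [0.5486 0.0473 0.113 ]
yellow (array([424.7, 114.4]), 187, [410, 102, 24, 25]) [0.4856 0.3573 0.122 ]
blue (array([362.5, 112.3]), 548, [349, 100, 27, 26]) [0.4749 0.2946 0.122 ]
blue (array([402.1, 186.8]), 1946, [372, 170, 62, 35]) [0.5571 0.3297 0.122 ]
white (array([405.8,  71. ]), 74, [401, 68, 11, 7]) [0.4414 0.3423 0.118 ]
white (array([349.7, 144.8]), 19026, [257, 74, 203, 153]) [0.5055 0.2793 0.118 ]
white (array([303.4, 111.2]), 499, [291, 99, 25, 26]) [0.4653 0.2365 0.118 ]
white (array([284.5, 188.8]), 88, [283, 178, 4, 23]) [0.5414 0.2055 0.118 ]
white (array([149.5, 266.5]), 341, [138, 256, 26, 19]) [0.609  0.0353 0.118 ]
```

View pics/w2b.png

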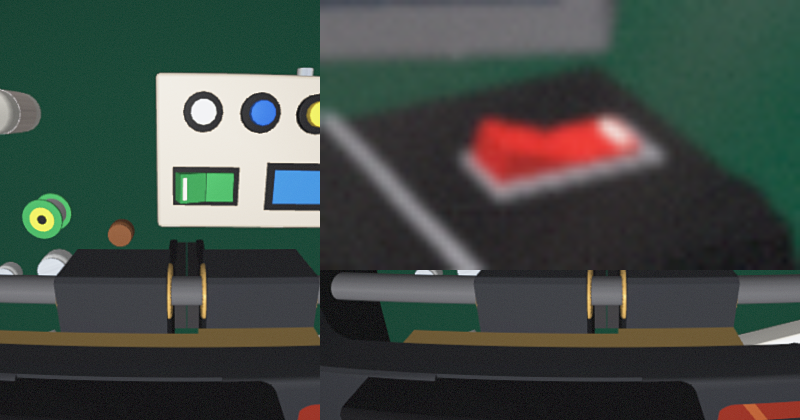

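The scene crop shows the red rocker switched: striped half down, other half raised. The wrist view has the green rocker centred at (304,187) with the stripe at (284,189), and the TCP already sits over its on-half. I press.

Call:
step_arm:
  deltas:
    - [[0,0,0,0.0005,0.001,0.055,0],[0,0,0,0.0005,0.001,0.11,0],[0,0,0,0.0005,0.001,0.155,0],[0,0,0,0.0005,0.001,0.162,0],[0,0,0,0.0005,0.001,0.168,0],[0,0,0,0.0005,0.001,0.173,0],[0,0,0,0.0005,0.001,0.177,0],[0,0,0,0.0005,0.001,0.179,0],[0,0,0,0.0005,0.001,0.18,0],[0,0,0,0.0005,0.001,0.18,0]]

```text
time: 7.0
ee_pos: [0.5437, 0.2098, 0.1303]
eef_rot: [0.075, 0.997, 0.001, 0.001]
ft_force: [-5.2, -5.8, 20.6]
width: 0.0008
grip_force: 10.4
```

Hard stop again, at 20 N. Next I lift and hover over the yellow key.

Call:
step_arm:
  deltas:
    - [[0,0,0,0,0,-0.05,0],[0,0,0,0,0,-0.1,0],[0,0,0,0.079,0.136,-0.1,0],[0,0,0,0.079,0.136,-0.1,0],[0,0,0,0.079,0.136,-0.1,0],[0,0,0,0.079,0.136,-0.1,0],[0,0,0,0.079,0.136,-0.1,0],[0,0,0,0.079,0.136,-0.1,0]]

```text
time: 8.0
ee_pos: [0.4857, 0.3547, 0.2277]
eef_rot: [0.076, 0.997, -0.0, 0.0]
ft_force: [0.4, -0.6, 0.2]
width: 0.0005
grip_force: 0.0
```

```bash
python3 -c "
from h import *
c,T=wrist('w3')
for col,z in(('yellow',.122),('blue',.122)):
  for b in blobs(c['img'],col,(100,0,500,300),60): print(col,b,on(c,b[0],z,T).round(4))
from bench import cams
t=cams.camera('scene')['img'][240:330,320:440]
cv2.imwrite('pics/w3b.png',np.hstack([c['img'][:,100:420],cv2.resize(t,(480,420))])[:,:,::-1])
"
```

```text
8.0 [0.4857 0.3547 0.2277] [ 0.45 -0.6   0.16] 0.0005024325420128477
yellow (array([287.2, 214.2]), 125, [271, 198, 31, 29]) [0.4866 0.3554 0.122 ]
blue (array([213.9, 209.9]), 783, [198, 195, 32, 31]) [0.474  0.2969 0.122 ]
```

View pics/w3b.png

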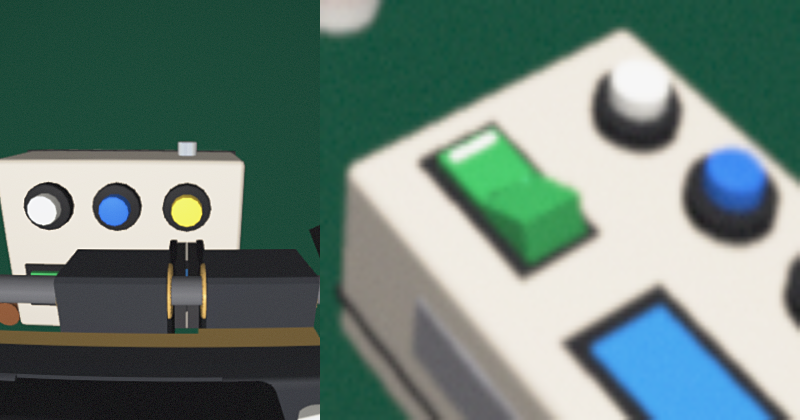

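The green rocker is on: striped half down, other half raised. The yellow key at (287,213) maps to (0.486, 0.355), right under the tool. I press it.

Call:
step_arm:
  deltas:
    - [[0,0,0,0,0.001,0.055,0],[0,0,0,0,0.001,0.078,0],[0,0,0,0,0.001,0.084,0],[0,0,0,0,0.001,0.088,0],[0,0,0,0,0.001,0.09,0],[0,0,0,0,0.001,0.0915,0],[0,0,0,0,0.001,0.0915,0],[0,0,0,0,0.001,0.0915,0]]

```text
time: 9.1
ee_pos: [0.4856, 0.3571, 0.1383]
eef_rot: [0.075, 0.997, 0.001, 0.001]
ft_force: [-5.6, -5.2, 14.0]
width: 0.0005
grip_force: 7.1
```

Call:
step_arm:
  deltas:
    - [[0,0,0,0,0,0.001,0],[0,0,0,0,0,0.001,0],[0,0,0,0,0,-0.05,0],[0,0,0,0,0,-0.1,0],[0,0,0,0,0,-0.15,0],[0,0,0,0,0,-0.15,0],[0,0,0,0,0,-0.15,0]]

```text
time: 9.98
ee_pos: [0.4849, 0.3573, 0.286]
eef_rot: [0.075, 0.997, 0.0, 0.0]
ft_force: [0.1, -1.0, -0.9]
width: 0.0004
grip_force: 0.0
```

```bash
python3 -c "
from h import *
from bench import cams,r
c=cams.camera('scene');cv2.imwrite('pics/end.png',c['img'][:,:,::-1])"
```

```text
(no output)
```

View pics/end.png

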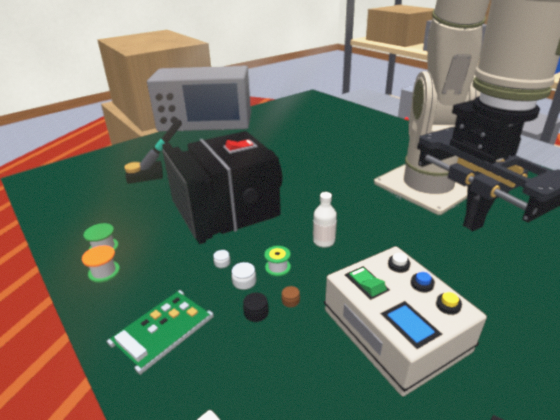

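The final view shows both rockers on: red (240,144) and green (366,281). All three keys are up: yellow (450,299), blue (423,281), white (400,261). The spool, bottle and tin haven't moved, and the arm is clear.

```bash
python3 -c "
from bench import r
print(r.close_job())"
```

```text
the job is handed in; nothing more can be done
None
```

I pushed the red rocker on, then the green one, then pressed and released the yellow key; the spool, bottle and tin were not moved, and the job is handed in at about 10 s (no verdict was returned).

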